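Match two keyed reel adaptors to their spindles by trial fitting

ROBOT

A 6-joint arm with a two-finger parallel gripper is mounted at the origin on the work surface. World frame = base frame: x ahead of the robot, y to its left, z up, the work surface at z = 0. Lengths are in m, angles in degrees, forces in N, time in s.
With the tool pointing down it reaches from about 0.275 to 0.875 m from the base axis. Payload 12.5 kg.
Tool frame: the origin (TCP) lies midway between the tips of the shut fingers; the grasp point (between the pads) lies 19 mm behind it; z points along the fingers, y is the line along which they close (so a half turn about z gives the same grasp; the last joint's range is limited). The gripper opens to 85 mm and grips with 20 to 120 N. Pads are 22 mm wide; open, the fingers measure 114 mm over their backs; the gripper's body (76 mm by 85 mm) begins 54 mm behind the grasp point. The pads swing forward as they close: fully open they stand 13 mm farther back than shut.
Start: joints at [-79.79, 20.094, 94.641, -0, 65.266, -4.847], TCP at [0.143, -0.531, 0.231] pointing down, gripper open.
Joint ranges: [-157.81, 157.81], [-45, 120.19], [0.68, 151.7], [-89.99, 269.99], [4.06, 180], [-164.3, 164.3]. Speed limits (degrees/s): [127.2, 127.2, 159.86, 180, 180, 180].

INTERFACE

Orientations are given as [roll, pitch, yaw] about the fixed x, y, z axes, in that order (R = Rz(yaw) Ry(pitch) Rx(roll)).
In Python, from workcell import env gives the robot as it stands.
- The arm moves only by the tool play_rows, never from a script. Its argument "targets" is one flat list of numbers, 6 for each row, row after row: the shift along the world's x, y, z normalised to -1 to 1, where 1 is 80 mm, then the turn, a rotation vector about the world's x, y, z normalised to -1 to 1, where 1 is 180 degrees. In form: [x, y, z, ax, ay, az, x, y, z, ax, ay, az, ...]. A call has 1 to 12 rows; each row is the pose to reach, as a shift and turn from the pose commanded when the call began, turning the shorter way round; what a row does not reach only later rows make up. A row lasts 1/8 s, in which the tool goes at most 62.5 mm and 10.7 degrees, less where a joint would pass 70% of its speed; a pose out of reach is approached as far as the arm can. A call with a number of a shift or a turn outside -1 to 1 is refused whole. A call with a gripper value outside its range is refused whole. "jaw" is the opening, from -1 (shut) to 1 (fully open), set as the call begins (left out, the last holds). The fingers move at their own pace and stop on an object; "force" is the grip in N (left out, the last holds). Time passes only in rows, so rows that repeat a pose let the fingers close. It gives the time, the measured TCP pose, the force, the opening and the grip force at its end, in the units of the state.
- env.state(): the state, without advancing time (a new reading comes with each control period).
- env.capture(name): name is "side" or "top" or "wrist"; returns a dict with "image" (480x640x3 uint8, red, green, blue), "fx", "fy", "cx", "cy" (pixels), "k1" (the pictures are not rectified: a ray, as slopes to the right and down, at radius r is drawn at 1 + k1 r^2 times it, then the intrinsics apply), "R" (3x3) and "t" (3): a world point X has camera coordinates R X + t; the wrist camera has in their place "T_tool_cam" (4x4, takes a point from camera to tool coordinates, whose origin is the TCP and whose axes are the flange's). Camera axes: x right, y down, z forward; pixel columns grow to the right and rows downward; lengths in m; the calibration is good to about 2 mm. A picture is of the moment at which its call begins: read the wrist's pose just before it. There is no depth.
- env.sign_off(): hands the job in; it is judged then, once.
The state is a dict: "time": time; "qpos": joint angles; "qvel": joint speeds; "joint_torque": joint torques, N m; "eef_pos": TCP position; "ee_rot": TCP orientation; "contact_force": force on the tool from outside, world axes, zero at the start; "ft_torque": the same for the moment, N m; "gripper_width": opening from 0.0 (shut) to 1.0 (fully open); "finger_force": force on a finger pad.
Only numpy, scipy, OpenCV 4.12 (cv2) and the standard library are available. Lean on these libraries where they do the work, as an engineer would, in place of code of your own. Each camera call takes 0.05 s, during which the arm holds its last target. There are 200 camera calls.

TASK

The two grey reel adaptors look alike, but their keyways are cut in different positions. By trying them on the two keyed spindles of the wooden reel stand and turning them about a little, find out which adaptor belongs on which spindle, and leave each one fully home on its own spindle with its fin pointing to the front mark of that spindle (to within half a right angle is near enough). Leave the other things on the table where they are.

Things in the scene. Friction and masses are not known exactly. Their poses are not given: they have to be found in the camera images.
- hub_a_center (a point): Reel adaptor A, loose: grey plastic round hub, 48 mm outside diameter, 34 mm high, 70 to 130 g, upright on the table. The point is its centre, 17 mm above the underside; z up along the bore, fin to -x. The 20 mm bore goes right through; two opposite keyways, 8.5 mm wide, reach to radius 15.5 mm over the full height. In A they lie along x: one at the fin, one opposite it.
- hub_b_center (a point): Reel adaptor B, loose: the same as A in every size, fin also to -x, but its two keyways lie along y: square to the fin, one on either side. The point is its centre, 17 mm above its underside.
- hub_a_fin (a point): Outer end of adaptor A's fin, 46 mm from the bore's axis and 18 mm above the underside. The fin is 8 mm thick, runs from the hub wall (radius 24 mm) to this end and from 10 to 26 mm above the underside.
- hub_b_fin (a point): Outer end of adaptor B's fin, placed and sized as A's.
- stand: The reel stand: a fixed plywood board 100 x 330 mm, 12 mm thick, origin under its centre, x across it. -x is its front, y runs to the left spindle. Two fixed upright steel spindles, 220 mm apart. In front of each, 39 mm from its axis, lies a small dark steel bar on the board: the front mark.
- seat_left (a point): On the left spindle's axis, on top of its round steel boss (34 mm across, 10 mm high), 22 mm above the table; axes as the stand's. A hub fully home stands on the boss, centre 17 mm above this point. Two opposite keys, 6 mm wide, reach out to radius 14 mm and up to 18 mm above this point. A hub put on loosely rests on the keys, centre 35 mm above this point, and can be turned there.
- seat_right (a point): The same point of the right spindle. One spindle has its keys roughly front and back, the other roughly left and right; which is where varies and is not given: look or feel. A with its fin to the front goes home only on the first kind, B only on the second. Each spindle stands twisted by an unstated angle, up to 0.3 rad either way from square to the stand.
- tip_left (a point): Top end of the left spindle, 40 mm above its boss. The spindle is 18 mm thick, plain above the keys; its uppermost 6 mm tapers to 10 mm across.
- tip_right (a point): Top end of the right spindle, made the same. A hub resting on the keys falls home by its own weight, 18 mm, once its keyways come over the keys (about 0.1 rad of play either way) and then cannot be turned further.
- solder_reel: Bystander, loose: a small aluminium reel, 36 mm across, 30 mm high, standing between the adaptors. Origin at the underside.
- tape_reel: Bystander, loose: a blue ring of tape, 100 mm across, 24 mm high, left of the stand. Origin at the underside.
- screwdriver: Bystander, loose: a screwdriver lying to the right of the stand. Origin at its underside.
- copper_panel: Bystander, loose: a wooden panel 100 x 150 x 12 mm with copper strips, on the left. Origin at the underside.
- copper_reel: Bystander, loose: a copper-coloured ring of tape, 60 mm across, 12 mm high, on the right. Origin at the underside.

How it is judged (in metres and radians):
At the end, for the whole second after the job is handed in: One adaptor is home on each spindle: centre within 4 mm of the axis and less than 20.5 mm above the boss (home 17, on the keys 35), upright within 0.1 rad, fin end more than 30 mm in front of the axis (about 49 degrees either side of the mark), at rest (linear speed of each of hub_a, hub_b below 0.02 m/s and ((horizontal distance between hub_a_center and seat_left below 0.004 m and z of hub_a_center in the frame of seat_left below 0.0205 m and angle between each of hub_a_center, hub_b_center's own z axis and vertical below 0.1 rad and x of hub_a_fin in the frame of seat_left below -0.03 m and horizontal distance between hub_b_center and seat_right below 0.004 m and z of hub_b_center in the frame of seat_right below 0.0205 m and x of hub_b_fin in the frame of seat_right below -0.03 m) or (horizontal distance between hub_a_center and seat_right below 0.004 m and z of hub_a_center in the frame of seat_right below 0.0205 m and angle between each of hub_a_center, hub_b_center's own z axis and vertical below 0.1 rad and x of hub_a_fin in the frame of seat_right below -0.03 m and horizontal distance between hub_b_center and seat_left below 0.004 m and z of hub_b_center in the frame of seat_left below 0.0205 m and x of hub_b_fin in the frame of seat_left below -0.03 m))); the robot touches nothing.
It fails at once if a bystander listed is moved by more than 30 mm (distance of any of solder_reel, tape_reel, screwdriver, copper_panel, copper_reel from where it was at the start of the episode above 0.03 m).
It also fails if it takes over 72 s, if anything falls off the work surface, if the arm or the gripper's body presses on something with over 40 N, if the wrist force passes 120 N, or if a joint passes its speed limit or range.

## Working session

There is one attempt and no reset: what is moved stays moved. The work goes in short steps, Python scripts to look and compute and a tool call to move; the robot and the scene stay as the last step left them, time stands still between calls to the robot, and variables do not carry over. Pictures are saved under pics/ and viewed, at most 10 in all, crops included, and the job is handed in when it is done.

Besides the shell and the picture viewer there is one more tool, called in YAML: its name, and indented under it one key for each argument. play_rows: Moves the arm, as the interface text tells. Its arguments: {"type":"object","properties":{"targets":{"type":"array","items":{"type":"number"}},"jaw":{"type":"number"},"force":{"type":"number"}},"required":["targets"]}

```bash
mkdir -p pics; cat > h.py <<'E'
import numpy as np, cv2
from workcell import env
from scipy.spatial.transform import Rotation as Ro
def cap(n,f=None):
    s=env.state(); c=env.capture(n)
    if n=="wrist":
        T=np.array(c["T_tool_cam"]); Rt=Ro.from_euler('xyz',s["ee_rot"],degrees=True).as_matrix()
        Rcw=Rt@T[:3,:3]; o=Rt@T[:3,3]+np.array(s["eef_pos"]); c["R"]=Rcw.T; c["t"]=-Rcw.T@o
    c["image"]=np.array(c["image"])
    if f: cv2.imwrite("pics/"+f,c["image"][:,:,::-1])
    return c
def px(c,u,v,z):
    R=np.array(c["R"]);t=np.array(c["t"])
    d=np.array([(u-c["cx"])/c["fx"],(v-c["cy"])/c["fy"]]);q=d.copy()
    for _ in range(20): q=d/(1+c["k1"]*(q@q))
    r=R.T@np.array([q[0],q[1],1]); o=-R.T@t
    return o+r*(z-o[2])/r[2]
def proj(c,X):
    p=np.array(c["R"])@np.array(X)+np.array(c["t"]);q=p[:2]/p[2];q=q*(1+c["k1"]*(q@q))
    return np.array([q[0]*c["fx"]+c["cx"],q[1]*c["fy"]+c["cy"]])
E
python3 - <<'E'
from h import *
c=cap("top","top0.png");d=cap("side","side0.png")
s=env.state();print(s)
R=np.array(c["R"]);print(-R.T@c["t"],R,c["fx"],c["k1"])
R=np.array(d["R"]);print(-R.T@d["t"],R)
E
```

```text
{'time': 0.1, 'qpos': array([-7.97905027e+01,  2.01214902e+01,  9.46726972e+01,  6.29806329e-04,
        6.52641550e+01, -4.84784121e+00]), 'qvel': array([-0.07102061, -0.11449614, -0.04853928,  0.04655443,  0.13416573,
        0.03151613]), 'joint_torque': array([ 4.63655431e-05, -5.06830430e+01, -2.91878200e+01, -7.64304127e-05,
        2.68154567e-03,  3.19924413e-05]), 'eef_pos': array([ 0.1428526 , -0.53082759,  0.23081384]), 'ee_rot': array([-1.79941915e+02, -5.50021687e-03,  1.50570719e+01]), 'contact_force': array([ 0.05696431, -0.96679543,  0.33744591]), 'ft_torque': array([0.07568886, 0.03864254, 0.05228969]), 'finger_force': 0.0, 'gripper_width': 1.0044339766035362}
[0.3965634  0.00798216 0.9659081 ] [[ 0.00668274 -0.99985658  0.0155615 ]
 [-0.99314407 -0.00845246 -0.11659082]
 [ 0.11670563 -0.01467567 -0.99305812]] 502.4972753604342 -0.0091869357818498
[ 0.43046031 -0.79644127  0.77677974] [[ 0.99524782 -0.09729177 -0.00401199]
 [-0.06722451 -0.6566993  -0.75115038]
 [ 0.07044608  0.74785048 -0.66011894]]
```

View pics/top0.png

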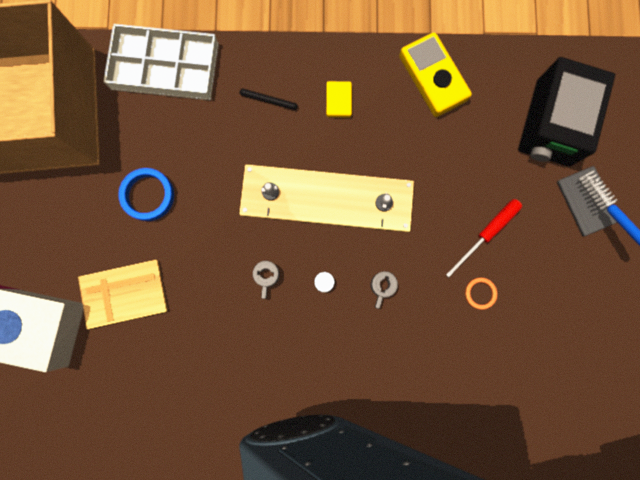

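View pics/side0.png

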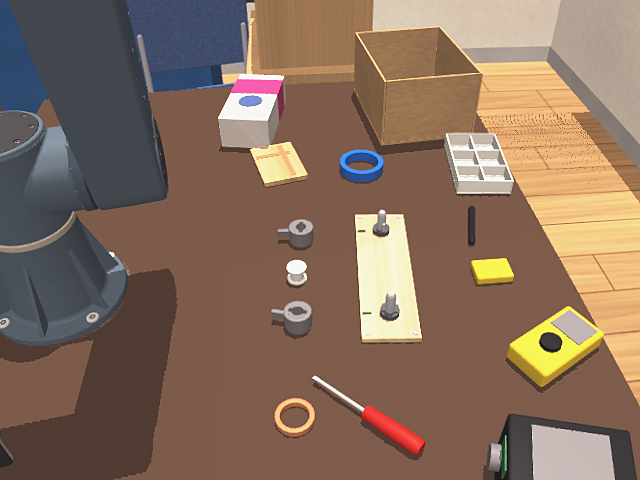

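The top view shows the left hub at about (265,273) with its fin end near (264,297), and the right hub at (385,285) with its fin end near (379,306). The spindles are at (270,191) and (384,202), and the solder reel is at (324,282). I'll enlarge the hubs and spindles in one composite.

```bash
python3 - <<'E'
from h import *
c=cap("top")
im=c["image"]
def cr(x,y,r=25): return cv2.resize(im[y-r:y+r,x-r:x+r],(300,300),interpolation=cv2.INTER_CUBIC)
o=np.vstack([np.hstack([cr(270,197),cr(384,207)]),np.hstack([cr(265,280),cr(383,290)])])
cv2.imwrite("pics/crop.png",o[:,:,::-1])
for n,u,v,z in [("hubL",265,273,.034),("finL",264,297,.018),("hubR",385,285,.034),("finR",379,306,.018),("board UL",246,165,.012),("UR",413,181,.012),("LR",410,231,.012),("LL",240,215,.012),("tipL",270,191,.05),("tipR",384,202,.05),("solder",324,282,.03)]: print(n,px(c,u,v,z).round(4))
E
```

```text
hubL [0.4523 0.1059 0.034 ]
finL [0.4083 0.1085 0.018 ]
hubR [ 0.4317 -0.1166  0.034 ]
finR [ 0.3929 -0.1072  0.018 ]
board UL [0.6633 0.1495 0.012 ]
UR [ 0.6349 -0.1756  0.012 ]
LR [ 0.5365 -0.1685  0.012 ]
LL [0.5646 0.1585 0.012 ]
tipL [0.6036 0.0981 0.05  ]
tipR [ 0.5849 -0.1137  0.05  ]
solder [ 0.4366 -0.0035  0.03  ]
```

View pics/crop.png

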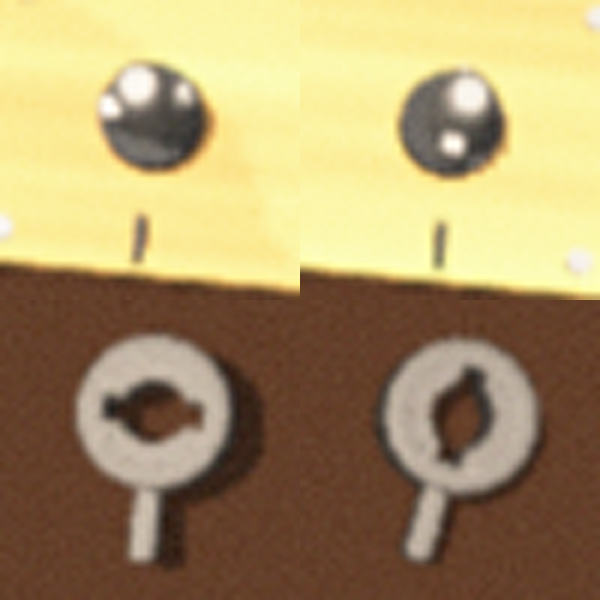

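Left hub: keyways square to the fin, so it is B. Right hub: keyways along the fin, so it is A. Next I'll refine the positions and get the wrist-camera offset.

```bash
python3 - <<'E'
from h import *
c=cap("top")
L=px(c,265.8,273.5,.034);LF=px(c,263.8,298.7,.026)
R=px(c,384.8,284.3,.034);RF=px(c,377.7,308.3,.026)
for a,b in ((L,LF),(R,RF)):
    d=a-b; print(a.round(4),np.hypot(d[0],d[1]).round(4),np.degrees(np.arctan2(d[1],d[0])).round(1))
for n,u,v in (("markL",245+140/6,172+238/6),("markR",359+139/6,182+245/6)): print(n,px(c,u,v,.014).round(4))
w=cap("wrist","w0.png");print(np.array(w["T_tool_cam"]).round(4),w["fx"])
E
```

```text
[0.4514 0.1044 0.034 ] 0.0465 -4.4
[ 0.433  -0.1162  0.034 ] 0.046 -15.7
markL [0.5713 0.1041 0.014 ]
markR [ 0.5516 -0.1147  0.014 ]
[[ 1.000e-04 -9.593e-01 -2.822e-01  7.070e-02]
 [ 1.000e+00  1.000e-04  0.000e+00  2.000e-04]
 [ 0.000e+00 -2.822e-01  9.593e-01 -1.427e-01]
 [ 0.000e+00  0.000e+00  0.000e+00  1.000e+00]] 359.5191509218477
```

play_rows:
  targets: [1, 1, 0.5, 0, 0, 0, 1, 1, 0.5, 0, 0, 0]
  jaw: 1

```text
time: 0.5
eef_pos: [0.2236, -0.45, 0.2715]
ee_rot: [-180.0, -0.0, 15.0]
contact_force: [0.8, -0.1, -0.7]
gripper_width: 1.004
finger_force: 0.0
```

play_rows:
  targets: [1, 1, 0.2, 0, 0, 0, 1, 1, 0.2, 0, 0, 0]

```text
time: 0.75
eef_pos: [0.3041, -0.3695, 0.2878]
ee_rot: [180.0, -0.0, 15.1]
contact_force: [-0.0, -0.1, 0.3]
gripper_width: 0.998
finger_force: 0.0
```

play_rows:
  targets: [1, 1, 0, 0, 0, -0.05, 1, 1, 0, 0, 0, -0.1]

```text
time: 1.0
eef_pos: [0.3839, -0.2896, 0.2875]
ee_rot: [180.0, -0.0, -3.2]
contact_force: [-0.2, -1.2, -0.8]
gripper_width: 1.002
finger_force: 0.0
```

play_rows:
  targets: [1, 1, 0, 0, 0, 0, 1, 1, 0, 0, 0, 0]

```text
time: 1.25
eef_pos: [0.4641, -0.2094, 0.2874]
ee_rot: [180.0, -0.0, -2.9]
contact_force: [0.6, -1.3, -0.5]
gripper_width: 1.002
finger_force: 0.0
```

play_rows:
  targets: [0.35, 0.6, -1, 0, 0, 0, 0.35, 0.6, -1, 0, 0, 0]

```text
time: 1.5
eef_pos: [0.4908, -0.1614, 0.2052]
ee_rot: [-180.0, 0.1, -2.8]
contact_force: [0.6, 0.5, 0.2]
gripper_width: 1.0
finger_force: 0.0
```

play_rows:
  targets: [0.35, 0.58, -1, 0, 0, 0, 0.35, 0.58, -1, 0, 0, 0, 0.35, 0.58, -1, 0, 0, 0]

```text
time: 1.88
eef_pos: [0.518, -0.1157, 0.1256]
ee_rot: [-179.9, 0.2, -2.8]
contact_force: [-0.8, 0.6, 0.0]
gripper_width: 1.004
finger_force: 0.0
```

```bash
python3 - <<'E'
from h import *
import pickle
w=cap("wrist","wR.png");pickle.dump(w,open("wR.pkl","wb"))
print(env.state()["eef_pos"],proj(w,[.588,-.116,.04]))
E
```

```text
[ 0.51857907 -0.11670972  0.12712331] [316.05560992 129.93219574]
```

play_rows:
  targets: [0.1, 0.9, 0, 0, 0, 0, 0.1, 0.9, 0, 0, 0, 0]

```text
time: 2.17
eef_pos: [0.5274, -0.0435, 0.129]
ee_rot: [180.0, -0.1, -2.8]
contact_force: [-0.8, 0.3, -0.2]
gripper_width: 1.001
finger_force: 0.0
```

play_rows:
  targets: [0.1, 0.9, 0, 0, 0, 0, 0.1, 0.9, 0, 0, 0, 0]

```text
time: 2.42
eef_pos: [0.5354, 0.0286, 0.1288]
ee_rot: [-180.0, -0.1, -2.8]
contact_force: [0.8, -1.0, -0.6]
gripper_width: 0.995
finger_force: 0.0
```

play_rows:
  targets: [0.05, 0.9, 0, 0, 0, 0, 0.05, 0.9, 0, 0, 0, 0, 0.05, 0.9, 0, 0, 0, 0]

```text
time: 2.8
eef_pos: [0.5391, 0.0985, 0.128]
ee_rot: [180.0, -0.1, -2.9]
contact_force: [-0.3, -0.3, -0.5]
gripper_width: 0.999
finger_force: 0.0
```

```bash
python3 - <<'E'
from h import *
import pickle
w=cap("wrist","wL.png");pickle.dump(w,open("wL.pkl","wb"))
print(env.state()["eef_pos"],proj(w,[.608,.103,.04]))
v=pickle.load(open("wR.pkl","rb"))
a=proj(w,[.605,.103,.04]).astype(int);b=proj(v,[.585,-.116,.04]).astype(int)
def cr(i,p,r=60):
    x0,y0=max(p[0]-r,0),max(p[1]-r,0);print(x0,y0)
    return cv2.resize(i[y0:y0+2*r,x0:x0+2*r],(400,400),interpolation=cv2.INTER_CUBIC)
cv2.imwrite("pics/k.png",np.hstack([cr(w["image"],a),cr(v["image"],b)])[:,:,::-1])
E
```

```text
[0.53908251 0.09788165 0.12781575] [308.18439059 132.83583736]
248 77
256 75
```

View pics/k.png

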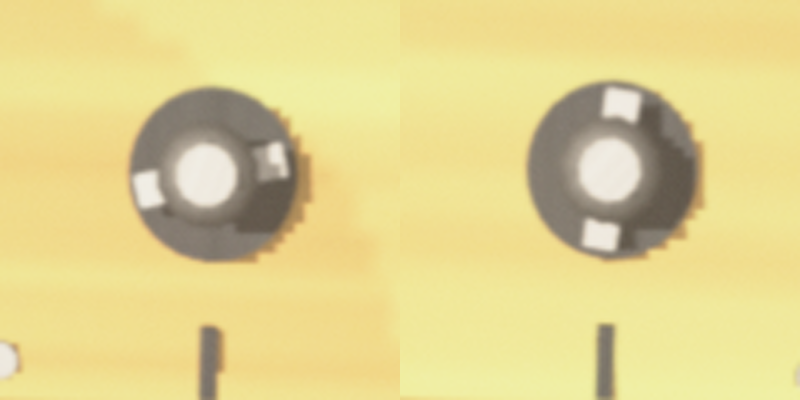

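Left spindle: keys left and right, so it takes B. Right spindle: keys front and back, so it takes A. The next step is to compute axes and angles.

```bash
python3 - <<'E'
from h import *
import pickle
for f,x0,y0,P in (("wL",248,77,[(213,174),(148,190),(272,161),(206,175)]),("wR",256,75,[(212,169),(222,104),(201,235),(209,169)])):
    w=pickle.load(open(f+".pkl","rb"))
    q=[px(w,x0+u*.3-.35,y0+v*.3-.35,z)[:2] for (u,v),z in zip(P,(.022,.04,.04,.062))]
    d=q[1]-q[2]
    print(f,"boss",q[0].round(4),"keymid",((q[1]+q[2])/2).round(4),"tip",q[3].round(4),"keyang",np.degrees(np.arctan2(d[1],d[0])).round(1),np.hypot(*d).round(4))
E
```

```text
wL boss [0.6103 0.1013] keymid [0.61   0.1014] tip [0.6101 0.1014] keyang 99.8 0.0236
wR boss [ 0.5907 -0.1179] keymid [ 0.5903 -0.118 ] tip [ 0.5905 -0.1178] keyang -12.4 0.0233
```

play_rows:
  targets: [-1, 0.05, 0, 0, 0, 0, -1, 0.05, 0, 0, 0, 0]

```text
time: 3.1
eef_pos: [0.456, 0.1016, 0.1271]
ee_rot: [180.0, 0.1, -3.0]
contact_force: [0.6, -0.4, 1.0]
gripper_width: 0.999
finger_force: 0.0
```

play_rows:
  targets: [-0.95, 0.05, 0, 0, 0, 0, -0.95, 0.05, 0, 0, 0, 0, -0.95, 0.05, 0, 0, 0, 0]

```text
time: 3.48
eef_pos: [0.3832, 0.1064, 0.1278]
ee_rot: [-180.0, -0.1, -3.0]
contact_force: [1.0, 0.2, 0.5]
gripper_width: 0.998
finger_force: 0.0
```

```bash
python3 - <<'E'
from h import *
import pickle
w=cap("wrist");pickle.dump(w,open("wB.pkl","wb"));print(env.state()["eef_pos"])
b=proj(w,[.44,.104,.03]).astype(int);r=75;x0,y0=max(b[0]-r,0),max(b[1]-r,0);print(x0,y0)
cv2.imwrite("pics/hB.png",cv2.resize(w["image"][y0:y0+2*r,x0:x0+2*r],(600,600),interpolation=cv2.INTER_CUBIC)[:,:,::-1])
E
```

```text
[0.38413801 0.10656997 0.12785561]
245 76
```

View pics/hB.png

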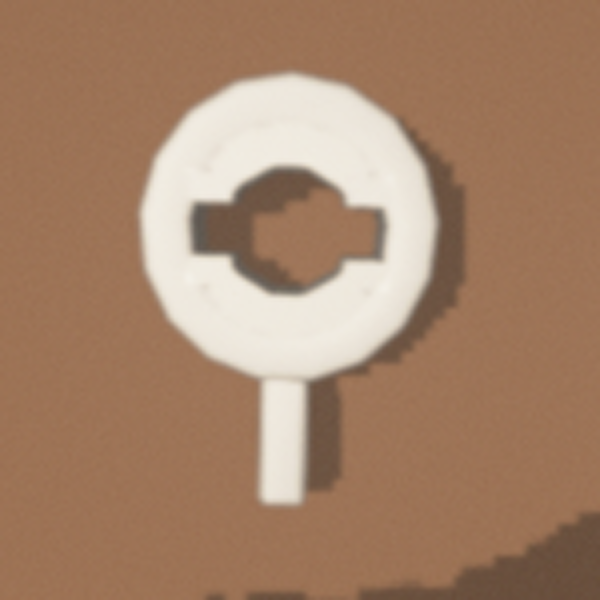

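The crop confirms B: centre at about (289,228), fin end at (281,502), keyways left and right.

```bash
python3 - <<'E'
from h import *
import pickle
w=pickle.load(open("wB.pkl","rb"))
g=lambda u,v,z:px(w,245+u/4-.4,76+v/4-.4,z)
a=g(289,227,.034);f=g(281,502,.026);k=g(192,228,.034)-g(384,234,.034)
print(a,np.degrees(np.arctan2(*(a-f)[1::-1])),np.hypot(*(a-f)[:2]),np.degrees(np.arctan2(k[1],k[0]))-90,np.hypot(*k[:2]))
E
```

```text
[0.45209852 0.10558871 0.034     ] -5.041303928064225 0.045865902557290124 -4.697670131779773 0.030481568609860017
```

play_rows:
  targets: [0.85, -0.0125, 0, 0, 0, -0.0106, 0.85, -0.0125, 0, 0, 0, -0.0106, 0.85, -0.0125, -0.3, 0, 0, -0.0106]

```text
time: 3.9
eef_pos: [0.4533, 0.1058, 0.1037]
ee_rot: [-180.0, -0.2, -4.9]
contact_force: [-0.0, 0.7, -0.1]
gripper_width: 0.999
finger_force: 0.0
```

play_rows:
  targets: [0, 0, -0.5, 0, 0, 0, 0, 0, -0.8, 0, 0, 0, 0, 0, -0.8, 0, 0, 0]

```text
time: 4.28
eef_pos: [0.4504, 0.1057, 0.038]
ee_rot: [180.0, 0.2, -4.8]
contact_force: [0.0, -0.6, 0.6]
gripper_width: 0.997
finger_force: 0.0
```

play_rows:
  targets: [0, 0, -0.3, 0, 0, 0, 0, 0, -0.45, 0, 0, 0, 0, 0, -0.45, 0, 0, 0, 0, 0, -0.45, 0, 0, 0]

```text
time: 4.78
eef_pos: [0.4513, 0.1062, 0.004]
ee_rot: [-180.0, -0.1, -4.8]
contact_force: [0.4, -0.7, 0.5]
gripper_width: 1.0
finger_force: 0.0
```

play_rows:
  targets: [0, 0, 0, 0, 0, 0, 0, 0, 0, 0, 0, 0, 0, 0, 0, 0, 0, 0, 0, 0, 0, 0, 0, 0, 0, 0, 0, 0, 0, 0, 0, 0, 0, 0, 0, 0, 0, 0, 0, 0, 0, 0, 0, 0, 0, 0, 0, 0]
  jaw: -1
  force: 40

```text
time: 5.78
eef_pos: [0.451, 0.1062, 0.0039]
ee_rot: [-180.0, -0.0, -4.8]
contact_force: [-2.2, -0.0, 10.2]
gripper_width: 0.559
finger_force: 39.6
```

play_rows:
  targets: [0, 0, 0.4, 0, 0, 0, 0, 0, 1, 0, 0, 0, 0, 0, 1, 0, 0, 0]

```text
time: 6.15
eef_pos: [0.4524, 0.1064, 0.086]
ee_rot: [-179.9, -0.3, -4.8]
contact_force: [0.4, -0.1, -0.8]
gripper_width: 0.554
finger_force: 41.6
```

play_rows:
  targets: [0.4, -0.03, 0.15, 0, 0, 0.04, 1, -0.06, 0.15, 0, 0, 0.081, 1, -0.06, 0.15, 0, 0, 0.081]

```text
time: 6.52
eef_pos: [0.5328, 0.1011, 0.0944]
ee_rot: [180.0, -0.1, 9.8]
contact_force: [-1.4, 0.3, -1.1]
gripper_width: 0.557
finger_force: 41.6
```

play_rows:
  targets: [0.5, 0, 0, 0, 0, 0, 0.975, 0, 0, 0, 0, 0, 0.975, 0, 0, 0, 0, 0, 0.975, 0, 0, 0, 0, 0, 0.975, 0, 0, 0, 0, 0]

```text
time: 7.15
eef_pos: [0.6076, 0.1014, 0.0949]
ee_rot: [-180.0, 0.1, 9.8]
contact_force: [0.2, -0.9, -0.9]
gripper_width: 0.555
finger_force: 41.6
```

```bash
python3 - <<'E'
from h import *
import pickle
s=env.state();print(s["eef_pos"],s["ee_rot"],s["contact_force"])
w=cap("wrist");pickle.dump(w,open("g.pkl","wb"))
im=w["image"].copy()
e=s["eef_pos"];print(proj(w,e+[0,0,.03]))
cv2.imwrite("pics/grip.png",im[:,:,::-1])
E
```

```text
[0.60763773 0.10142622 0.09488897] [-1.79992764e+02  7.58546431e-02  9.75859112e+00] [ 0.23704271 -0.86468827 -0.88612019]
[321.05159126 335.590071  ]
```

View pics/grip.png

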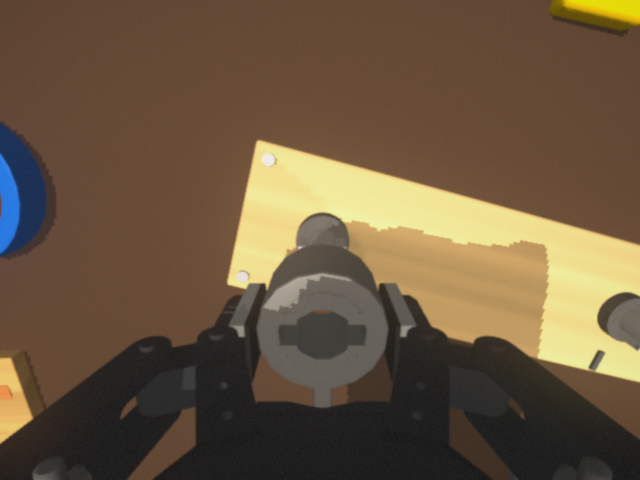

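The hub is held upright, with its top centre at about (322,328) and its keyways level in the tool frame.

```bash
python3 - <<'E'
from h import *
import pickle
w=pickle.load(open("g.pkl","rb"))
print(px(w,322,328,.125),px(w,278,333,.125)-px(w,367,333,.125),px(w,322,233,.022))
E
```

```text
[0.61078821 0.10162507 0.125     ] [-0.0053735   0.03120934  0.        ] [0.615723  0.1024829 0.022    ]
```

play_rows:
  targets: [0, 0, -0.2, 0, 0, 0, 0, 0, -0.35, 0, 0, 0, 0, 0, -0.45, 0, 0, 0, 0, 0, -0.55, 0, 0, 0, 0, 0, -0.55, 0, 0, 0]

```text
time: 7.82
eef_pos: [0.6088, 0.1014, 0.0507]
ee_rot: [-180.0, 0.0, 9.8]
contact_force: [1.7, 0.5, -1.5]
gripper_width: 0.554
finger_force: 41.6
```

play_rows:
  targets: [0, 0, -0.04, 0, 0, 0, 0, 0, -0.08, 0, 0, 0, 0, 0, -0.12, 0, 0, 0, 0, 0, -0.12, 0, 0, 0]

```text
time: 8.32
eef_pos: [0.6088, 0.1013, 0.0415]
ee_rot: [-180.0, -0.0, 9.8]
contact_force: [2.0, 1.1, -2.4]
gripper_width: 0.556
finger_force: 41.7
```

play_rows:
  targets: [0, 0, -0.04, 0, 0, 0, 0, 0, -0.08, 0, 0, 0, 0, 0, -0.12, 0, 0, 0, 0, 0, -0.16, 0, 0, 0, 0, 0, -0.16, 0, 0, 0]

```text
time: 8.95
eef_pos: [0.6089, 0.1014, 0.0286]
ee_rot: [-180.0, -0.0, 9.8]
contact_force: [3.8, 0.8, -2.3]
gripper_width: 0.557
finger_force: 41.6
```

Free all the way down. I'll release, rise, then head over to A with a yaw change to -15.7°.

play_rows:
  targets: [0, 0, 0, 0, 0, 0, 0, 0, 0, 0, 0, 0, 0, 0, 0, 0, 0, 0, 0, 0, 0, 0, 0, 0, 0, 0, 0, 0, 0, 0, 0, 0, 0, 0, 0, 0]
  jaw: 1

```text
time: 9.7
eef_pos: [0.6088, 0.1014, 0.0289]
ee_rot: [180.0, 0.0, 9.8]
contact_force: [-0.1, 0.2, -0.0]
gripper_width: 1.003
finger_force: 0.0
```

play_rows:
  targets: [0, 0, 0.3, 0, 0, 0, 0, 0, 0.8, 0, 0, 0, 0, 0, 1, 0, 0, 0, 0, 0, 1, 0, 0, 0]

```text
time: 10.2
eef_pos: [0.6091, 0.1014, 0.1094]
ee_rot: [180.0, -0.1, 9.8]
contact_force: [-0.5, -0.6, 0.8]
gripper_width: 1.006
finger_force: 0.0
```

play_rows:
  targets: [-0.8, 0, 0.2, 0, 0, 0, -0.875, 0, 0.2, 0, 0, 0, -0.875, 0, 0.2, 0, 0, 0, -0.875, 0, 0.2, 0, 0, 0]

```text
time: 10.7
eef_pos: [0.5397, 0.1013, 0.1244]
ee_rot: [180.0, -0.0, 9.8]
contact_force: [0.1, -0.7, 0.5]
gripper_width: 0.997
finger_force: 0.0
```

```bash
python3 - <<'E'
from h import *
import pickle
w=cap("wrist");pickle.dump(w,open("wB2.pkl","wb"));print(env.state()["eef_pos"])
b=proj(w,[.60,.102,.05]).astype(int);r=75;x0,y0=max(b[0]-r,0),max(b[1]-r,0);print(x0,y0)
cv2.imwrite("pics/pB.png",cv2.resize(w["image"][y0:y0+2*r,x0:x0+2*r],(600,600),interpolation=cv2.INTER_CUBIC)[:,:,::-1])
E
```

```text
[0.53964688 0.10132172 0.12440634]
262 73
```

View pics/pB.png

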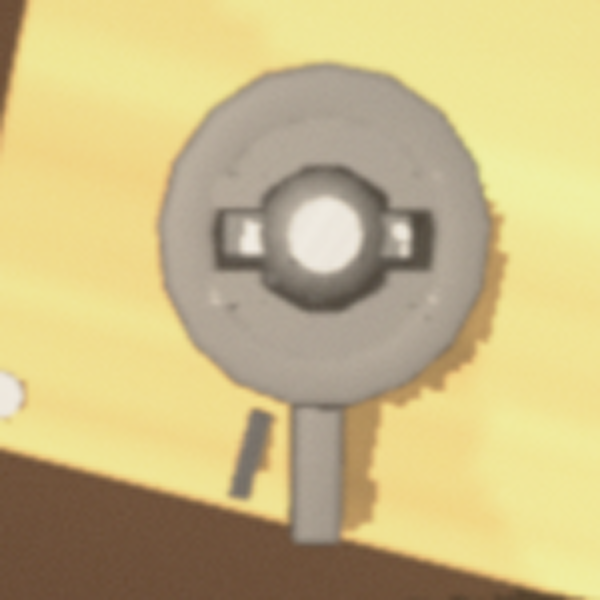

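B is home: the hub appears 82 px wide, which fits home (about 80–85 px) and not resting on the keys (93 px). The keys are visible down inside the keyways. Now A.

play_rows:
  targets: [-0.5, -0.5, 0, 0, 0, -0.047, -0.7, -0.83, 0, 0, 0, -0.047]

```text
time: 11.0
eef_pos: [0.4817, 0.034, 0.1243]
ee_rot: [180.0, 0.1, 1.2]
contact_force: [0.4, 0.4, 0.2]
gripper_width: 1.006
finger_force: 0.0
```

play_rows:
  targets: [-0.5, -0.5, 0, 0, 0, -0.047, -0.7, -0.83, 0, 0, 0, -0.047]

```text
time: 11.25
eef_pos: [0.4257, -0.0327, 0.1246]
ee_rot: [180.0, 0.0, -7.3]
contact_force: [0.5, -1.1, -0.0]
gripper_width: 1.0
finger_force: 0.0
```

play_rows:
  targets: [-0.5, -0.5, 0, 0, 0, -0.047, -0.7, -0.83, 0, 0, 0, -0.047, -0.7, -0.83, 0, 0, 0, -0.047, -0.7, -0.83, 0, 0, 0, -0.047]

```text
time: 11.75
eef_pos: [0.3715, -0.0979, 0.1249]
ee_rot: [-180.0, -0.0, -15.6]
contact_force: [0.3, -0.4, 0.8]
gripper_width: 1.0
finger_force: 0.0
```

```bash
python3 - <<'E'
from h import *
import pickle
w=cap("wrist");pickle.dump(w,open("wA.pkl","wb"));s=env.state();print(s["eef_pos"],s["ee_rot"])
b=proj(w,[.424,-.114,.03]).astype(int);r=75;x0,y0=max(b[0]-r,0),max(b[1]-r,0);print(x0,y0)
cv2.imwrite("pics/hA.png",cv2.resize(w["image"][y0:y0+2*r,x0:x0+2*r],(600,600),interpolation=cv2.INTER_CUBIC)[:,:,::-1])
E
```

```text
[ 0.37152103 -0.09759902  0.12485702] [-1.79996017e+02 -1.70203578e-02 -1.55942340e+01]
248 79
```

View pics/hA.png

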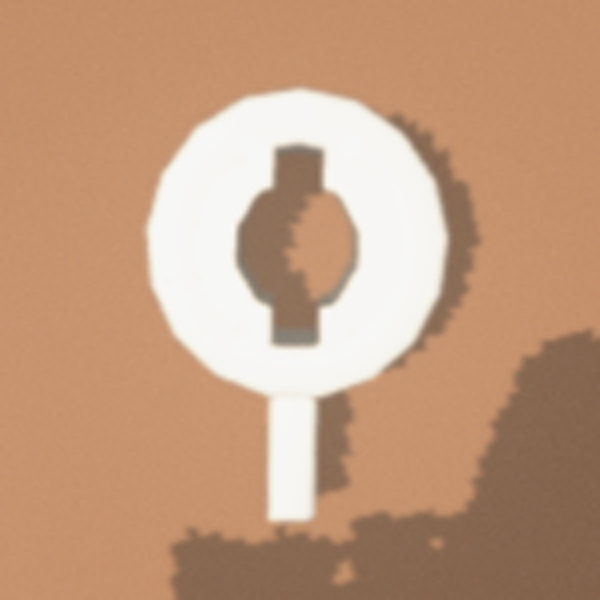

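Hub A: centre at about (298,243), fin end at (291,520), keyway centres at (299,147) and (296,330).

```bash
python3 - <<'E'
from h import *
import pickle
w=pickle.load(open("wA.pkl","rb"))
g=lambda u,v,z:px(w,248+u/4-.4,79+v/4-.4,z)
a=g(298,243,.034);f=g(291,520,.026)
print(a,np.degrees(np.arctan2(*(a-f)[1::-1])),np.hypot(*(a-f)[:2]))
print(a-env.state()["eef_pos"])
E
```

```text
[ 0.4335898  -0.11603969  0.034     ] -17.108549718901315 0.04626825193079685
[ 0.06206877 -0.01844067 -0.09085702]
```

play_rows:
  targets: [0.5, -0.15, 0, 0, 0, -0.0056, 0.775, -0.23, 0, 0, 0, -0.0056, 0.775, -0.23, -0.3, 0, 0, -0.0056]

```text
time: 12.18
eef_pos: [0.4358, -0.1163, 0.1014]
ee_rot: [180.0, -0.2, -16.5]
contact_force: [0.2, -0.1, -1.1]
gripper_width: 0.997
finger_force: 0.0
```

play_rows:
  targets: [0, 0, -0.5, 0, 0, 0, 0, 0, -0.75, 0, 0, 0, 0, 0, -0.75, 0, 0, 0]

```text
time: 12.55
eef_pos: [0.4325, -0.1153, 0.0397]
ee_rot: [-180.0, 0.2, -16.6]
contact_force: [0.1, -0.7, 0.7]
gripper_width: 0.999
finger_force: 0.0
```

play_rows:
  targets: [0, 0, -0.3, 0, 0, 0, 0, 0, -0.46, 0, 0, 0, 0, 0, -0.46, 0, 0, 0, 0, 0, -0.46, 0, 0, 0]

```text
time: 13.05
eef_pos: [0.4332, -0.1163, 0.0048]
ee_rot: [180.0, -0.1, -16.6]
contact_force: [-0.8, -0.4, -0.6]
gripper_width: 1.002
finger_force: 0.0
```

play_rows:
  targets: [0, 0, 0, 0, 0, 0, 0, 0, 0, 0, 0, 0, 0, 0, 0, 0, 0, 0, 0, 0, 0, 0, 0, 0, 0, 0, 0, 0, 0, 0, 0, 0, 0, 0, 0, 0, 0, 0, 0, 0, 0, 0, 0, 0, 0, 0, 0, 0]
  jaw: -1
  force: 40

```text
time: 14.05
eef_pos: [0.433, -0.1163, 0.0047]
ee_rot: [180.0, -0.0, -16.6]
contact_force: [-2.4, 0.1, 10.5]
gripper_width: 0.557
finger_force: 39.4
```

play_rows:
  targets: [0, 0, 0.4, 0, 0, 0, 0, 0, 1, 0, 0, 0, 0, 0, 1, 0, 0, 0]

```text
time: 14.42
eef_pos: [0.4344, -0.1168, 0.0867]
ee_rot: [180.0, -0.3, -16.6]
contact_force: [-0.8, 0.3, -2.0]
gripper_width: 0.558
finger_force: 41.7
```

play_rows:
  targets: [0.4, -0.01, 0.13, 0, 0, 0.0233, 1, -0.02, 0.13, 0, 0, 0.0233]

```text
time: 14.68
eef_pos: [0.5131, -0.1179, 0.0943]
ee_rot: [180.0, 0.0, -12.4]
contact_force: [-0.2, -0.6, -0.8]
gripper_width: 0.553
finger_force: 41.7
```

play_rows:
  targets: [0.5, 0, 0, 0, 0, 0, 0.96, 0, 0, 0, 0, 0, 0.96, 0, 0, 0, 0, 0, 0.96, 0, 0, 0, 0, 0, 0.96, 0, 0, 0, 0, 0]

```text
time: 15.3
eef_pos: [0.5886, -0.1178, 0.0941]
ee_rot: [-180.0, 0.1, -12.4]
contact_force: [0.2, 0.2, -0.7]
gripper_width: 0.555
finger_force: 41.7
```

play_rows:
  targets: [0, 0, -0.2, 0, 0, 0, 0, 0, -0.35, 0, 0, 0, 0, 0, -0.45, 0, 0, 0, 0, 0, -0.55, 0, 0, 0, 0, 0, -0.55, 0, 0, 0]

```text
time: 15.92
eef_pos: [0.5896, -0.1176, 0.0499]
ee_rot: [-180.0, 0.0, -12.4]
contact_force: [2.8, 2.0, -2.6]
gripper_width: 0.555
finger_force: 41.6
```

play_rows:
  targets: [0, 0, -0.04, 0, 0, 0, 0, 0, -0.08, 0, 0, 0, 0, 0, -0.12, 0, 0, 0, 0, 0, -0.12, 0, 0, 0]

```text
time: 16.42
eef_pos: [0.5897, -0.1178, 0.0407]
ee_rot: [-180.0, -0.0, -12.4]
contact_force: [3.7, 2.1, -4.1]
gripper_width: 0.554
finger_force: 41.6
```

play_rows:
  targets: [0, 0, -0.04, 0, 0, 0, 0, 0, -0.08, 0, 0, 0, 0, 0, -0.12, 0, 0, 0, 0, 0, -0.15, 0, 0, 0, 0, 0, -0.15, 0, 0, 0]

```text
time: 17.05
eef_pos: [0.5897, -0.1178, 0.0286]
ee_rot: [-180.0, -0.0, -12.4]
contact_force: [5.2, 3.9, -2.0]
gripper_width: 0.556
finger_force: 41.7
```

play_rows:
  targets: [0, 0, 0, 0, 0, 0, 0, 0, 0, 0, 0, 0, 0, 0, 0, 0, 0, 0, 0, 0, 0, 0, 0, 0, 0, 0, 0, 0, 0, 0, 0, 0, 0, 0, 0, 0]
  jaw: 1

```text
time: 17.8
eef_pos: [0.5896, -0.1178, 0.0289]
ee_rot: [180.0, -0.0, -12.4]
contact_force: [-0.2, -0.5, 0.3]
gripper_width: 1.0
finger_force: 0.0
```

play_rows:
  targets: [0, 0, 0.3, 0, 0, 0, 0, 0, 0.8, 0, 0, 0, 0, 0, 1, 0, 0, 0, 0, 0, 1, 0, 0, 0]

```text
time: 18.3
eef_pos: [0.5899, -0.1179, 0.1094]
ee_rot: [180.0, -0.1, -12.4]
contact_force: [-0.2, -0.1, -1.0]
gripper_width: 1.001
finger_force: 0.0
```

play_rows:
  targets: [-0.8, 0.15, 0.2, 0, 0, 0, -0.875, 0.18, 0.2, 0, 0, 0, -0.875, 0.18, 0.2, 0, 0, 0, -0.875, 0.18, 0.2, 0, 0, 0]

```text
time: 18.8
eef_pos: [0.5205, -0.1037, 0.1244]
ee_rot: [180.0, -0.0, -12.4]
contact_force: [0.7, -0.6, 0.4]
gripper_width: 1.0
finger_force: 0.0
```

```bash
python3 - <<'E'
from h import *
w=cap("wrist");print(env.state()["eef_pos"])
b=proj(w,[.58,-.117,.05]).astype(int);r=75;x0,y0=max(b[0]-r,0),max(b[1]-r,0);print(x0,y0)
s=cap("side")["image"][190:350,330:450]
a=cv2.resize(w["image"][y0:y0+2*r,x0:x0+2*r],(440,440),interpolation=cv2.INTER_CUBIC)
cv2.imwrite("pics/pA.png",np.hstack([a,cv2.resize(s,(330,440),interpolation=cv2.INTER_CUBIC)])[:,:,::-1])
E
```

```text
[ 0.5204147  -0.10368634  0.12441039]
246 71
```

View pics/pA.png

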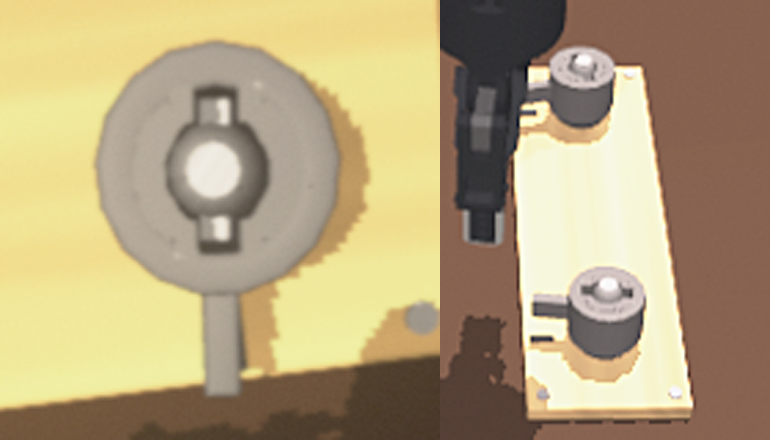

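Both hubs are home: A also measures 82.5 px wide, and only the spindle tips show above each hub. Both fins point to the front.

```bash
python3 -c "
from h import *
print(env.sign_off())"
```

```text
the job is handed in; nothing more can be done
None
```

Adaptor B is home on the left spindle and adaptor A on the right, both with their fins to the front, and the job was handed in at about 19 s; no verdict was shown.

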